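Show the long stoppered tube to the inspection camera

TASK

Take the long stoppered glass tube out of the wire rack and hold it up in the viewing stand so that the camera can inspect the pellet in its foot: stopper end up, the tube parallel to the sloping light panel and square to the camera's line of sight, with the pellet in the middle of the view, half-way between lens and panel. Do not knock the tube against the stand or shift its tilted head, and leave the other tubes in the rack and everything else on the bench as they are. Finish while still holding the tube there in the air, clear of the stand and quite still; do not put it down or let go.

Things in the scene. Friction and masses are not known exactly. Their poses are not given: they have to be found in the camera images.
- tube_centre (a point): the LONG STOPPERED tube to be shown: glass tube 24 mm across and 160 mm long, black rubber stopper (27 mm wide) standing 15 mm above the glass, 175 mm in all, about 60 g, reddish pellet in its foot. Upright in a front-row cell of the rack, foot 8 mm above the bench. The point is on its axis half-way up, 87.5 mm above its foot; z runs along the tube to the stopper
- tube_sample (a point): centre of the pellet in that tube: on its axis, 20 mm above its foot; z along the tube towards the stopper
- tall_open_centre (a point): long open tube without stopper, 150 mm long, 24 mm across, standing upright in the rack; the point is its centre, half-way up
- short_stoppered_centre (a point): short stoppered tube, 110 mm with its stopper, 24 mm across, standing upright in the rack; the point is its centre, half-way up
- short_open_centre (a point): short open tube, 100 mm long, 24 mm across, standing upright in the rack; the point is its centre, half-way up
- back_open_centre (a point): short open tube, 100 mm long, in the back row, 24 mm across, standing upright in the rack; the point is its centre, half-way up
- back_stoppered_centre (a point): short stoppered tube, 110 mm with its stopper, in the back row, 24 mm across, standing upright in the rack; the point is its centre, half-way up
- rack_mid (a point): white wire rack, fixed: 2 rows of 7 square cells, pitch 34 mm, 30 mm wide inside, top wires 75 mm above the bench. The point is the middle of the top grid; its y runs along the rows; the front row (four tubes in any order, in every other cell, 68 mm apart) lies 17 mm to -x, the back row (short tubes only) 17 mm to +x
- view_point (a point): view point of the fixed stand, 150 mm above the bench: on the line of sight half-way between lens (75 mm to its +x) and white light panel (75 mm to its -x). Its z runs up along the panel's slope, as the tube must, leaning 0.2 to 0.5 rad away from the lens. Open above; camera and panel rise 25 and 38 mm above it along z; a side bar joins them 77 mm to +y
- lens (a point): front of the camera lens on that head, 40 mm across, looking to -x of the head; the head's hinge is stiff and must not be shifted
- flask_a_centre (a point): small stoppered flask, 64 mm across, 110 mm high, bystander; the point is half-way up
- flask_b_centre (a point): brown stoppered flask, 72 mm across, 130 mm high, bystander; the point is half-way up
- beaker: glass beaker, 68 mm across, 85 mm high, bystander; origin at its underside
- spatula: steel spatula 180 mm long lying flat, bystander; its x runs along it
- dish: flat glass dish, 90 mm across, 18 mm high, bystander; origin at its underside
Not all that is in view belongs to the job. Leave any purple look-alike of the part that bears tube_centre alone.

How it is judged:
On the way:
1. the long stoppered tube is held in the fingers with its foot lifted clear of the rack's top wires (height (world z) of tube_sample above 0.105 m and contact force between the fingers and tube above 0.5 N and contact force between tube and rack below 0.2 N), for 0.2 s.
At the end, for the whole second after the job is handed in: the robot still grips the long stoppered tube in the air, clear of the stand and at rest: pellet within 18 mm of the point half-way between lens and panel, tube within 0.16 rad of the slope of the panel, stopper end up; the other tubes still stand in the rack (distance between tube_sample and view_point below 0.018 m and angle between the z axis of tube_sample and the z axis of view_point, either way round below 0.16 rad and angle between tube_sample's own z axis and vertical below 0.8 rad and height (world z) of tube_sample above 0.12 m and contact force between the fingers and tube above 0.5 N and contact force between tube and stand below 0.2 N and linear speed of tube below 0.02 m/s and angular speed of tube below 0.15 rad/s and angle between each of tall_open_centre, short_stoppered_centre, short_open_centre, back_open_centre, back_stoppered_centre's own z axis and vertical below 0.3 rad); the arm keeps its last pose, push and grip.
It fails at once if another tube is pulled from its cell or displaced by more than 25 mm (distance of any of tall_open_centre, short_stoppered_centre, short_open_centre, back_open_centre, back_stoppered_centre from where it was at the start of the episode above 0.025 m).
It fails at once if a flask, the beaker, the dish or the spatula is displaced by more than 30 mm (distance of any of flask_a_centre, flask_b_centre, beaker, dish, spatula from where it was at the start of the episode above 0.03 m).
It fails at once if the tube knocks against the viewing stand (more than 4 N) (contact force between tube and stand above 4 N).
It fails at once if the camera head is shifted by more than 8 mm at the lens (distance of lens from where it was at the start of the episode above 0.008 m).
It also fails if it takes over 35 s, if anything falls off the work surface, if the arm or the gripper's body presses on something with over 40 N, if the wrist force passes 120 N, or if a joint passes its speed limit or range.

ROBOT

A 6-joint arm with a two-finger parallel gripper is mounted at the origin on the work surface. World frame = base frame: x ahead of the robot, y to its left, z up, the work surface at z = 0. Lengths are in m, angles in rad, forces in N, time in s.
With the tool pointing down it reaches from about 0.275 to 0.775 m from the base axis. Payload 14.6 kg.
Tool frame: the origin (TCP) lies at the very end of the fingers, on their centre line; the grasp point (between the pads) lies 19 mm behind it (ctrl.pinch_z is the distance from the TCP to the grasp point, in m); z points along the fingers, y is the direction in which the jaws open and shut (so a half turn about z gives the same grasp; the last joint's range is limited). The gripper opens to 85 mm and grips with 20 to 120 N. Pads are 22 mm wide; open, the fingers measure 114 mm over their backs; the gripper's body (76 mm by 85 mm) begins 54 mm behind the grasp point. The pads swing forward as they close: fully open they stand 13 mm farther back than shut.
Start: joints at [-1.403, 0.263, -0.048, 1.259, 0, 1.415], TCP at [0.167, -0.498, 0.231] pointing down, gripper open.
Joint ranges: [-2.65, 2.65], [-0.89, 1.7], [-1.18, 1.37], [-2.13, 2.11], [-1.35, 1.29], [-3.14, 3.14]. Speed limits (rad/s): [1.89, 1.89, 2.57, 2.79, 3.14, 3.14].

INTERFACE

Orientations are given as a rotation vector (axis times angle).
In Python, from workcell import ctrl gives the robot as it stands.
- The arm moves only by the shell command python3 -m crank 'ROWS' [OPENING] [FORCE]. ROWS is a JSON object of lists of equal length, an entry for each row: "delta_pos": the shift along the tool's x, y, z in m, a list of three; "rotation": the turn, a rotation vector about the tool's x, y, z in degrees, a list of three. In form: {"delta_pos": [[tx, ty, tz], ...], "rotation": [[rx, ry, rz], ...]}. A call has 1 to 20 rows; each row is the pose to reach, as a shift and turn from the pose commanded when the call began, along the tool's axes at that moment; what a row does not reach only later rows make up. A row lasts 1/8 s, in which the tool goes at most 62.5 mm and 10.7 degrees, less where a joint would pass 70% of its speed; a pose out of reach is approached as far as the arm can. A call with a gripper value outside its range is refused whole. OPENING is the closure, from -1 (fully open) to 1 (shut), so that 0 is half open, set as the call begins (- or left out, the last holds). The fingers move at their own pace and stop on an object; FORCE is the grip in N (left out, the last holds). Time passes only in rows, so rows that repeat a pose let the fingers close. It gives the time, the measured TCP pose, the force and the opening at its end, in the units of the state.
- ctrl.sense(): the state, without advancing time (a new reading comes with each control period).
- ctrl.read_camera(name): name is "scene" or "top" or "wrist"; returns (picture, depth): 420x560x3 uint8, blue, green, red; 420x560 float32, m along the optical axis (not along the pixel's ray), 0 where there is no reading.
- ctrl.get_calibration(name): a dict with "fx", "fy", "cx", "cy" (pixels), "rvec" (rotation vector, rad) and "tvec" (3), from world to camera coordinates, as OpenCV has them; the wrist camera has in their place "mount" (4x4, takes a point from camera to tool coordinates, whose origin is the TCP and whose axes are the flange's). Camera axes: x right, y down, z forward; pixel columns grow to the right and rows downward; lengths in m; the calibration is good to about 2 mm. A picture is of the moment at which its call begins: read the wrist's pose just before it. get_calibration takes no time and is no camera call.
- ctrl.close_job(): hands the job in, once; it reports no verdict.
Trained networks look in the newest picture that a camera, given by its name, has taken for a name from the list of things; names that differ only in an ending like _2 or _b are one class to them, and where a whole thing is asked for, a point or a joint stands for the part that bears it (a point fixed in the world has none). Each returns a list of dicts, best first, with "score" (0 to 1); they miss things now and then, are a little off and sometimes report something else, mostly with a low value. They report only what shows in the picture. A call takes as long as a camera call. They do not tell look-alikes from the thing itself.
- ctrl.recognise(name, camera): "extent" ([centre column, centre row, width, height] in pixels, round what is visible of it).
- ctrl.regions_of(name, camera): "region" (420x560 bool, what is visible of it) and "extent" ([centre column, centre row, width, height] in pixels, round what is visible of it).
- ctrl.landmark_of(name, camera): "position" ([column, row] in pixels: a listed point, or the origin of a listed thing).
The state is a dict: "time": time; "joint_positions": joint angles; "dq": joint speeds; "joint_efforts": joint torques, N m; "tcp_pos": TCP position; "ee_rot": TCP orientation; "force": force on the tool from outside, world axes, zero at the start; "ft_torque": the same for the moment, N m; "width": opening from 0.0 (shut) to 1.0 (fully open).
Only numpy, scipy, OpenCV 4.12 (cv2) and the standard library are available. Lean on these libraries where they do the work, as an engineer would, in place of code of your own. Each camera call takes 0.05 s, during which the arm holds its last target.

## Working session

There is one attempt and no reset: what is moved stays moved. The work goes in short steps, Python scripts to look and compute and a shell command to move; the robot and the scene stay as the last step left them, time stands still between calls to the robot, and variables do not carry over. Pictures are saved under pics/ and viewed, and the job is handed in when it is done.

```bash
ls; mkdir -p pics
cat > h.py <<'E'
import numpy as np,cv2
from workcell import ctrl
from scipy.spatial.transform import Rotation as R
def cam(name):
    """returns K, T_world_from_cam"""
    c=ctrl.get_calibration(name)
    K=np.array([[c['fx'],0,c['cx']],[0,c['fy'],c['cy']],[0,0,1.]])
    T=np.eye(4)
    if 'mount' in c:
        s=ctrl.sense();W=np.eye(4);W[:3,:3]=R.from_rotvec(s['ee_rot']).as_matrix();W[:3,3]=s['tcp_pos']
        return K,W@np.array(c['mount'])
    Rm=R.from_rotvec(c['rvec']).as_matrix();T[:3,:3]=Rm.T;T[:3,3]=-Rm.T@np.array(c['tvec'])
    return K,T
def cloud(d,K,T):
    v,u=np.mgrid[:d.shape[0],:d.shape[1]]
    P=np.stack([(u-K[0,2])/K[0,0]*d,(v-K[1,2])/K[1,1]*d,d],-1)
    P=P@T[:3,:3].T+T[:3,3];P[d<=0]=np.nan
    return P
def ray(u,v,K,T):
    r=T[:3,:3]@np.array([(u-K[0,2])/K[0,0],(v-K[1,2])/K[1,1],1]);return T[:3,3],r/np.linalg.norm(r)
def tri(rays):
    A=0;b=0
    for o,r in rays:
        M=np.eye(3)-np.outer(r,r);A=A+M;b=b+M@o
    return np.linalg.solve(A,b)
E
python3 - <<'E'
from h import *
for n in ['scene','top','wrist']:
    K,T=cam(n);im,d=ctrl.read_camera(n)
    cv2.imwrite(f'pics/{n}0.png',im);np.savez(f'{n}0.npz',im=im,d=d,K=K,T=T)
    print(n,K[0,0],T.round(3).tolist())
    for k in ['tube_centre','tube_sample','view_point','lens','rack_mid','tall_open_centre','short_stoppered_centre','flask_a_centre','flask_b_centre','beaker','dish','spatula']:
        print(k,[(np.round(q['position']).tolist(),round(q['score'],2)) for q in ctrl.landmark_of(k,n)][:4])
print(ctrl.sense())
E
```

```text
pics
scene 433.35779222017555 [[0.764, 0.44, -0.471, 1.179], [0.645, -0.527, 0.553, -0.773], [-0.005, -0.727, -0.687, 1.003], [0.0, 0.0, 0.0, 1.0]]
tube_centre [([270.0, 200.0], 0.7), ([312.0, 207.0], 0.66)]
tube_sample [([273.0, 214.0], 0.5)]
view_point [([351.0, 169.0], 0.81)]
lens [([371.0, 169.0], 0.6)]
rack_mid [([244.0, 221.0], 0.87)]
tall_open_centre [([231.0, 218.0], 0.52)]
short_stoppered_centre [([156.0, 293.0], 0.7)]
flask_a_centre [([268.0, 180.0], 0.57)]
flask_b_centre [([270.0, 214.0], 0.73), ([335.0, 240.0], 0.56)]
beaker [([201.0, 324.0], 0.91)]
dish [([333.0, 153.0], 0.4), ([210.0, 233.0], 0.38)]
spatula [([156.0, 293.0], 0.58)]
top 397.63469487564345 [[-0.011, -0.997, 0.081, 0.477], [-1.0, 0.011, -0.007, -0.024], [0.006, -0.081, -0.997, 1.21], [0.0, 0.0, 0.0, 1.0]]
tube_centre [([276.0, 220.0], 0.67), ([252.0, 190.0], 0.51)]
tube_sample [([249.0, 189.0], 0.46), ([274.0, 224.0], 0.45)]
view_point [([126.0, 248.0], 0.33)]
lens [([187.0, 151.0], 0.86), ([278.0, 222.0], 0.31)]
rack_mid [([309.0, 230.0], 0.88), ([322.0, 239.0], 0.55)]
tall_open_centre [([319.0, 241.0], 0
[... 534 characters left out ...]
[]
spatula []
{'time': 1.95, 'joint_positions': array([-1.40330015e+00,  2.63094551e-01, -4.83152987e-02,  1.25940210e+00,
       -1.16971549e-05,  1.41549153e+00]), 'dq': array([ 7.32000516e-04,  7.12826925e-05,  2.96352435e-05,  1.86832215e-04,
       -1.17900536e-04, -1.44076116e-03]), 'joint_efforts': array([ 1.02493418e-04, -6.37426543e+01,  3.84769678e+01,  9.87477251e-04,
       -1.45997160e-04, -1.83577185e-05]), 'tcp_pos': array([ 0.16653108, -0.49788152,  0.23127549]), 'ee_rot': array([-3.10074663e+00, -5.04853482e-01,  1.85230297e-05]), 'force': array([ 0.44016402, -0.81028241,  0.07957231]), 'ft_torque': array([-0.02379754, -0.00497558,  0.00405846]), 'width': 0.9978440710179558}
```

View pics/scene0.png

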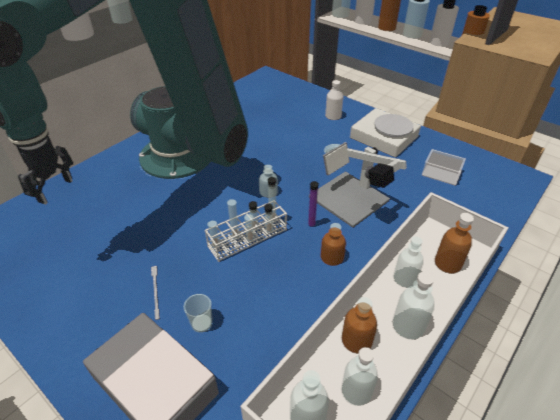

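View pics/top0.png

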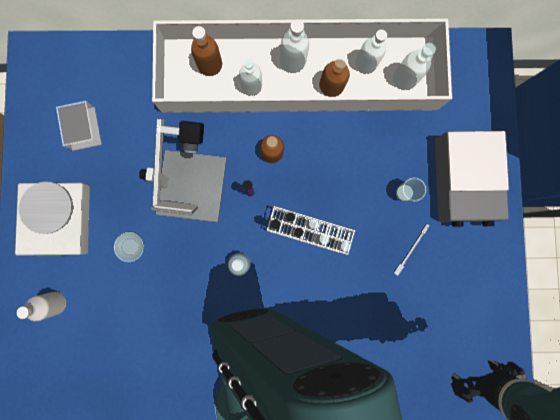

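Run:
```python
import numpy as np,cv2
a=np.load('scene0.npz')['im'];b=np.load('top0.npz')['im']
cv2.imwrite('pics/sc_crop.png',cv2.resize(a[110:310,190:400],None,fx=3.0,fy=3.0,interpolation=3)[:600])
cv2.imwrite('pics/tp_crop.png',cv2.resize(b[120:290,150:370],None,fx=3.5,fy=3.5,interpolation=3)[:600])
```

```text
(no output)
```

View pics/sc_crop.png

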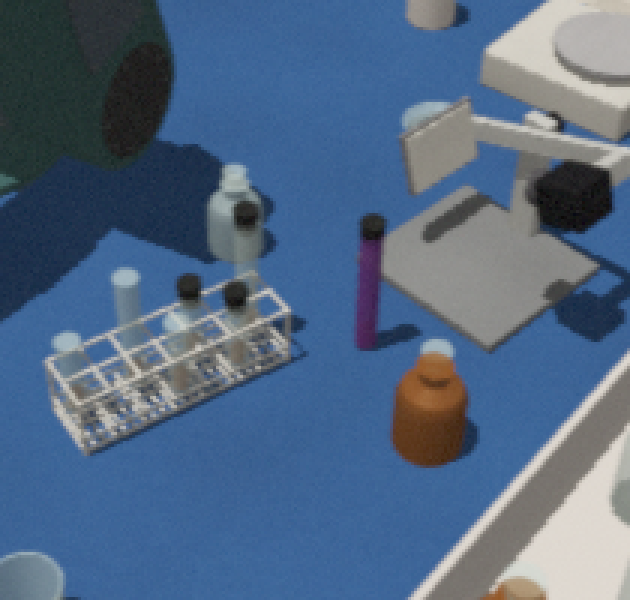

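View pics/tp_crop.png

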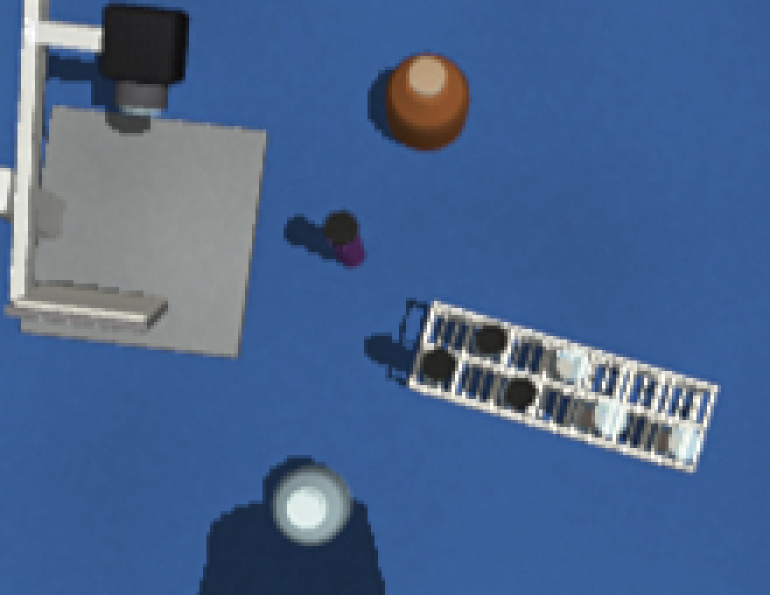

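Run:
```python
from h import *
from workcell import ctrl
D={n:np.load(n+'0.npz') for n in['scene','top']}
C={n:cloud(D[n]['d'],D[n]['K'],D[n]['T']) for n in D}
np.set_printoptions(precision=4,suppress=True)
# table check
for n,(u,v) in dict(scene=(250,300),top=(250,100+110)).items(): print(n,C[n][v,u])
for n,(r0,r1,c0,c1) in dict(scene=(172,190,262,282),top=(214,232,265,285)).items():
    im=D[n]['im'].astype(int);P=C[n]
    m=np.zeros(im.shape[:2],bool);m[r0:r1,c0:c1]=1
    dk=m&(im.max(2)<75)&(P[...,2]>0.14)
    print(n,dk.sum(),np.nanmedian(P[dk],0),np.nanmin(P[dk],0),np.nanmax(P[dk],0))
    hh=m&(P[...,2]>0.12); vv,uu=np.nonzero(hh); print('hi',len(vv),vv.mean(),uu.mean(),np.nanmedian(P[hh],0),P[hh][:,2].max())
# rack cloud
P=C['top'];q=P[200:262,255:362].reshape(-1,3);q=q[(q[:,2]>0.06)&(q[:,2]<0.09)]
(cx,cy),(w,h),a=cv2.minAreaRect(q[:,:2].astype(np.float32));print('rack',cx,cy,w,h,a,np.median(q[:,2]))
# tubes higher 
q=P[200:262,255:362].reshape(-1,3)
for lo,hi in((.09,.125),(.125,.165),(.165,.2)):
    k=q[(q[:,2]>lo)&(q[:,2]<hi)];print(lo,len(k)); 
    if len(k)<40: print(k)
# panel / stand
for n,(r0,r1,c0,c1) in dict(scene=(135,215,315,410),top=(115,225,135,230)).items():
    q=C[n][r0:r1,c0:c1]
    z=q[...,2];print(n,np.nanmax(z));out=np.zeros(z.shape+(3,),np.uint8)
    out=cv2.applyColorMap((np.nan_to_num(np.clip(z/0.25,0,1))*255).astype(np.uint8),cv2.COLORMAP_JET)
    cv2.imwrite(f'pics/z_{n}.png',cv2.resize(np.hstack([out,D[n]['im'][r0:r1,c0:c1]]),None,fx=4,fy=4,interpolation=0)[:600,:800])
```

```text
scene [ 0.6694 -0.3014 -0.0011]
top [ 0.5723  0.0363 -0.0034]
scene 69 [ 0.5272 -0.0411  0.1811] [ 0.512  -0.0515  0.1627] [ 0.5363 -0.027   0.1865]
hi 108 182.82407407407408 271.8888888888889 [ 0.5279 -0.0409  0.1755] 0.18653272907160667
top 72 [ 0.5208 -0.0373  0.1827] [ 0.5102 -0.0478  0.1706] [ 0.5335 -0.0244  0.1874]
hi 83 223.34939759036143 274.65060240963857 [ 0.5231 -0.0373  0.1826] 0.18741545932833303
rack 0.5087142586708069 -0.13906140625476837 0.24187316000461578 0.07203543186187744 72.68738555908203 0.07596283096457412
0.09 302
0.125 84
0.165 83
scene 0.22178157439978874
top 0.22158880096352696
```

View pics/z_scene.png

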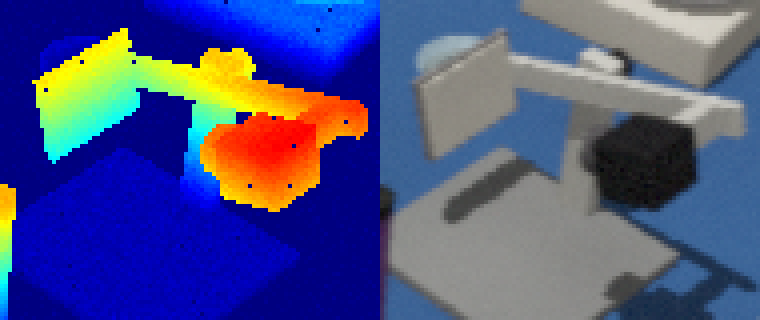

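View pics/z_top.png

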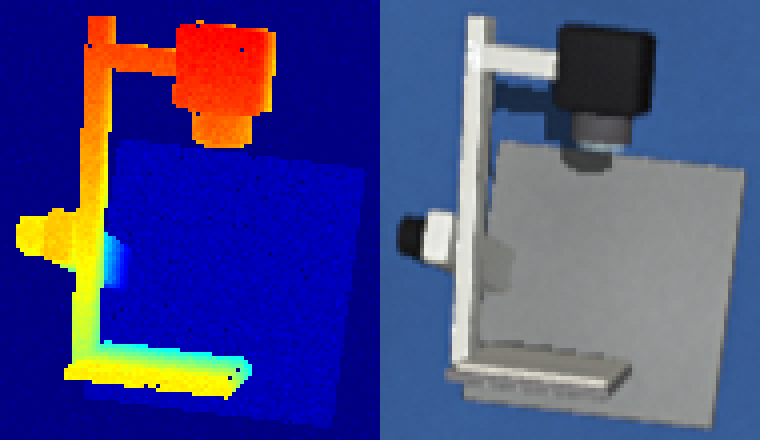

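```bash
cat > panel.py <<'E'
from h import *
np.set_printoptions(precision=4,suppress=True)
def analyse(P,mask,ini=None):
    q=P[mask];q=q[~np.isnan(q).any(1)]
    for it in range(6):
        c=np.median(q,0) if it==0 else q.mean(0)
        n=np.linalg.svd(q-q.mean(0),full_matrices=False)[2][2]
        r=(q-q.mean(0))@n; k=abs(r)<0.004 if it>1 else abs(r)<0.008
        q=q[k]
    if n[0]<0:n=-n
    xh=n; yh=np.cross([0,0,1.],xh);yh/=np.linalg.norm(yh);zh=np.cross(xh,yh)
    c=q.mean(0);L=(q-c)@np.stack([xh,yh,zh]).T
    lo,hi=np.percentile(L,1,0),np.percentile(L,99,0)
    ctr=c+yh*(lo[1]+hi[1])/2+zh*(lo[2]+hi[2])/2
    print('N',len(q),'rms',L[:,0].std(),'ext',hi-lo,'mn',lo,hi)
    print('n',n,'tilt',np.arctan2(n[2],np.hypot(*n[:2])),'yaw',np.arctan2(n[1],n[0]));print('centre',ctr,'view from panel',ctr+0.075*xh)
    return xh,yh,zh,ctr
E
python3 - <<'E'
from panel import *
D={n:np.load(n+'0.npz') for n in['scene','top']}
n='scene';P=cloud(D[n]['d'],D[n]['K'],D[n]['T'])
m=np.zeros((420,560),np.uint8)
poly=np.array([[36,83],[125,33],[137,100],[53,158]])/4+[315,135]
cv2.fillPoly(m,[np.round(poly).astype(int)],1);m=cv2.erode(m,np.ones((2,2)))
xh,yh,zh,ctr=analyse(P,m.astype(bool)&(P[...,2]>.06))
H=np.stack([xh,yh,zh]);v=ctr+.075*xh
# lens & camera in head frame, both views
for n,(r0,r1,c0,c1) in dict(scene=(135,215,315,410),top=(115,225,135,230)).items():
    q=cloud(D[n]['d'],D[n]['K'],D[n]['T'])[r0:r1,c0:c1].reshape(-1,3);im=D[n]['im'][r0:r1,c0:c1].reshape(-1,3)
    q_=(q-v)@H.T
    for nm,k in dict(cam=(q_[:,0]>.06)&(abs(q_[:,1])<.06)&(abs(q_[:,2])<.05),lens=(q_[:,0]>.06)&(q_[:,0]<.09)&(abs(q_[:,1])<.06)&(abs(q_[:,2])<.05),bar=(abs(q_[:,0])<.04)&(abs(q_[:,2])<.06)&(q[:,2]>.1)).items():
        s=q_[k]
        if len(s):print(n,nm,len(s),np.percentile(s,2,0),np.percentile(s,98,0))
    print(n,'panel',end=' ');k=(abs(q_[:,0]+.08)<.015)&(abs(q_[:,1])<.12)&(abs(q_[:,2])<.06)&(q[:,2]>.06);s=q_[k];print(len(s),np.percentile(s,2,0),np.percentile(s,98,0))
E
```

```text
N 380 rms 0.001744728370711353 ext [0.0071 0.0999 0.0633] mn [-0.0035 -0.0489 -0.0322] [0.0036 0.051  0.0311]
n [ 0.9435 -0.1253  0.3067] tilt 0.31172808856441475 yaw -0.13199650567605326
centre [0.5781 0.2319 0.128 ] view from panel [0.6488 0.2225 0.151 ]
scene cam 776 [ 0.0686 -0.0559 -0.0215] [0.1543 0.0571 0.0252]
scene lens 99 [ 0.0608 -0.0459 -0.0112] [0.0899 0.0586 0.0172]
scene bar 376 [-0.0356 -0.193  -0.0452] [0.0369 0.0991 0.022 ]
scene panel 546 [-0.0849 -0.0514 -0.0342] [-0.0699  0.0556  0.0367]
top cam 993 [ 0.0692 -0.0551 -0.0131] [0.1519 0.0582 0.0264]
top lens 150 [ 0.0616 -0.0461 -0.0112] [0.0898 0.0587 0.0199]
top bar 381 [-0.036   0.049  -0.0124] [0.0374 0.099  0.022 ]
top panel 458 [-0.0851 -0.0521 -0.0332] [-0.0689  0.0567  0.0374]
```

```bash
cat >> h.py <<'E'
def delta(p_t,R_t,s=None):
    """target TCP pos & rot matrix -> tool-frame shift, rotvec deg"""
    s=s or ctrl.sense();R0=R.from_rotvec(s['ee_rot']).as_matrix()
    return (R0.T@(np.array(p_t)-s['tcp_pos'])).round(4), np.degrees(R.from_matrix(R0.T@R_t).as_rotvec()).round(2)
def tooldown(yaw):
    x=np.array([np.cos(yaw),np.sin(yaw),0]);z=np.array([0,0,-1.]);return np.stack([x,np.cross(z,x),z],1)
E
python3 - <<'E'
from panel import *
D={n:np.load(n+'0.npz') for n in['scene','top']}
for n,(r0,r1,c0,c1) in dict(scene=(172,190,262,282),top=(214,232,265,285)).items():
    P=cloud(D[n]['d'],D[n]['K'],D[n]['T']);m=np.zeros((420,560),bool);m[r0:r1,c0:c1]=1
    for lo in(.178,):
        k=m&(P[...,2]>lo);q=P[k][:,:2];print(n,k.sum(),cv2.minEnclosingCircle(q.astype(np.float32)),q.mean(0))
print('lens tri',tri([ray(371,169,D['scene']['K'],D['scene']['T']),ray(187,151,D['top']['K'],D['top']['T'])]))
n='top';q=cloud(D[n]['d'],D[n]['K'],D[n]['T'])[115:225,135:230].reshape(-1,3)
H=np.stack([[ 0.9435,-0.1253,0.3067],[.1316,.9913,0],[-.304,.0404,.9518]]);v=np.array([.6488,.2225,.151]);q_=(q-v)@H.T
for a in(.07,.075,.08,.085,.09,.1,.11):
    k=(abs(q_[:,0]-a)<.003)&(abs(q_[:,1])<.045)&(q[:,2]>.1);s=q_[k][:,1];print(a,len(s),s.min() if len(s) else 0,s.max() if len(s) else 0, q_[k][:,2].max() if len(s) else 0)
print(delta([.523,-.037,.29],tooldown(-.13+np.pi)))
E
```

```text
scene 51 ((0.5235327482223511, -0.0372772142291069), 0.015582186169922352) [ 0.5247 -0.0373]
top 82 ((0.5226391553878784, -0.036768537014722824), 0.0132103580981493) [ 0.5225 -0.0366]
lens tri [0.7183 0.1942 0.1785]
0.07 0 0 0 0
0.075 12 -0.041566731257915136 -0.013268162755755134 0.014326471103550485
0.08 30 -0.04357838548941799 -0.012281281009922321 0.021153978964513966
0.085 30 -0.0447374431749031 -0.011907472524809842 0.02082076786709837
0.09 34 -0.04496249415427802 -0.010655899408158578 0.021548018614979236
0.1 32 -0.04480226510664997 0.00024338138573412696 0.025450343968782766
0.11 44 -0.04416421682266449 0.0018183980507800101 0.027638089297411985
(array([ 0.4843, -0.324 , -0.0587]), array([  -0.  ,   -0.  , -154.06]))
```

Run:
```python
from panel import *
H=np.stack([[ 0.9435,-0.1253,0.3067],[.1316,.9913,0],[-.304,.0404,.9518]]);v=np.array([.6488,.2225,.151])
for n in('top','scene'):
    D=np.load(n+'0.npz');P=cloud(D['d'],D['K'],D['T']);Q=(P-v)@H.T
    ok=(abs(Q[...,0])<.17)&(abs(Q[...,1])<.14)&(abs(Q[...,2])<.07)&(P[...,2]>.05)
    s=Q[ok];c=D['im'][ok]
    I=np.zeros((560,760,3),np.uint8);I[:]=(60,0,0)
    # plan view along head z: x up, y left ; 2px per mm ; side view right
    for q,col in zip(s,c):
        cv2.circle(I,(int(190-q[1]*1300),int(280-q[0]*1500)),2,col.tolist(),-1)
        cv2.circle(I,(int(560-q[1]*1300),int(280-q[2]*1500)),2,col.tolist(),-1)
    cv2.line(I,(190,0),(190,560),(0,255,255));cv2.line(I,(560,0),(560,560),(0,255,255))
    cv2.imwrite(f'pics/head_{n}.png',I)
    for a in np.arange(-.1,.17,.02):
        k=ok&(abs(Q[...,0]-a)<.005);y=np.sort(Q[k][:,1])
        # clusters
        if len(y): 
            cl=np.split(y,np.nonzero(np.diff(y)>.008)[0]+1);print(n,a.round(2),[(round(g[0],3),round(g[-1],3),len(g)) for g in cl if len(g)>3])
```

```text
top -0.08 [(np.float64(-0.053), np.float64(0.059), 207)]
top -0.06 [(np.float64(0.049), np.float64(0.061), 23)]
top -0.04 [(np.float64(0.05), np.float64(0.063), 24)]
top -0.02 [(np.float64(0.049), np.float64(0.076), 37)]
top 0.0 [(np.float64(0.049), np.float64(0.101), 85)]
top 0.02 [(np.float64(0.049), np.float64(0.079), 48)]
top 0.04 [(np.float64(0.049), np.float64(0.06), 25)]
top 0.06 [(np.float64(0.049), np.float64(0.061), 28)]
top 0.08 [(np.float64(-0.047), np.float64(-0.012), 45), (np.float64(0.048), np.float64(0.062), 27)]
top 0.1 [(np.float64(-0.056), np.float64(0.0), 72), (np.float64(0.049), np.float64(0.061), 27)]
top 0.12 [(np.float64(-0.055), np.float64(0.061), 169)]
top 0.14 [(np.float64(-0.055), np.float64(-0.0), 98), (np.float64(0.049), np.float64(0.059), 28)]
scene -0.08 [(np.float64(-0.053), np.float64(0.065), 301)]
scene -0.06 [(np.float64(0.048), np.float64(0.063), 21)]
scene -0.04 [(np.float64(0.048), np.float64(0.069), 20)]
scene -0.02 [(np.float64(0.049), np.float64(0.069), 38)]
scene 0.0 [(np.float64(0.048), np.float64(0.104), 63)]
scene 0.02 [(np.float64(0.047), np.float64(0.081), 35)]
scene 0.04 [(np.float64(0.048), np.float64(0.064), 25)]
scene 0.06 [(np.float64(0.046), np.float64(0.065), 22)]
scene 0.08 [(np.float64(-0.045), np.float64(-0.017), 23), (np.float64(0.049), np.float64(0.06), 19)]
scene 0.1 [(np.float64(-0.054), np.float64(-0.049), 16), (np.float64(-0.041), np.float64(-0.001), 8), (np.float64(0.05), np.float64(0.061), 15)]
scene 0.12 [(np.float64(-0.058), np.float64(-0.003), 68), (np.float64(0.021), np.float64(0.06), 16)]
scene 0.14 [(np.float64(-0.057), np.float64(0.004), 66), (np.float64(0.05), np.float64(0.062), 22)]
scene 0.16 [(np.float64(-0.023), np.float64(-0.019), 5)]
```

View pics/head_top.png

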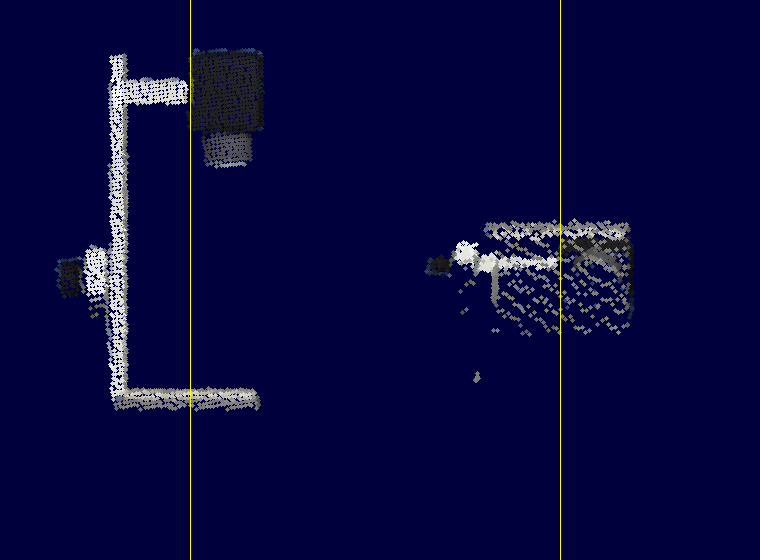

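View pics/head_scene.png

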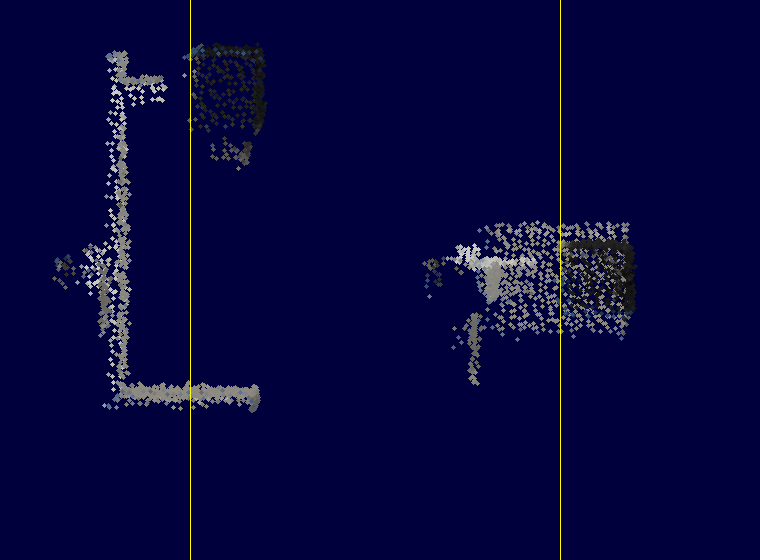

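```bash
python3 -m crank '{"delta_pos":[[0.03,-0.02,-0.02],[0.07,-0.04,-0.04],[0.11,-0.07,-0.06],[0.15,-0.1,-0.06],[0.19,-0.125,-0.06],[0.23,-0.15,-0.06],[0.27,-0.18,-0.06],[0.31,-0.205,-0.06],[0.35,-0.23,-0.06],[0.38,-0.255,-0.06],[0.41,-0.275,-0.06],[0.44,-0.295,-0.06],[0.46,-0.31,-0.06],[0.475,-0.318,-0.06],[0.484,-0.324,-0.059],[0.484,-0.324,-0.059],[0.484,-0.324,-0.059]],"rotation":[[0,0,-10.5],[0,0,-21],[0,0,-31.5],[0,0,-42],[0,0,-52.5],[0,0,-63],[0,0,-73.5],[0,0,-84],[0,0,-94.5],[0,0,-105],[0,0,-115.5],[0,0,-126],[0,0,-136.5],[0,0,-147],[0,0,-154],[0,0,-154],[0,0,-154]]}' -1
python3 - <<'E'
from h import *
n='wrist';K,T=cam(n);im,d=ctrl.read_camera(n);cv2.imwrite('pics/wrist1.png',im);np.savez('wrist1.npz',im=im,d=d,K=K,T=T)
s=ctrl.sense();print(s['time'],s['joint_positions'].round(3),s['tcp_pos'],s['ee_rot'],s['dq'].round(3))
E
```

```text
time: 4.08
tcp_pos: [0.5225, -0.0374, 0.2903]
ee_rot: [-0.21, -3.134, 0.0]
force: [0.7, -0.2, -1.2]
width: 0.997
4.125 [-0.227  0.251  0.094  1.414 -0.    -0.093] [ 0.52252191 -0.03745366  0.29038528] [ 2.09804421e-01  3.13449574e+00 -1.64588428e-04] [-0.003 -0.003  0.003  0.     0.001 -0.01 ]
```

View pics/wrist1.png

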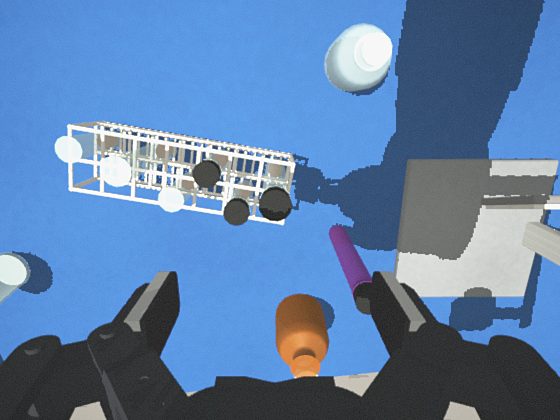

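Run:
```python
from h import *
np.set_printoptions(precision=4,suppress=True)
D=np.load('wrist1.npz');P=cloud(D['d'],D['K'],D['T']);im=D['im'].astype(int)
for nm,(c,r) in dict(target=(275,204),back=(237,211),short=(206,173)).items():
    m=np.zeros((420,560),bool);m[r-22:r+22,c-22:c+22]=1
    zt=np.nanmax(P[r-8:r+8,c-8:c+8,2]);k=m&(P[...,2]>zt-.006);q=P[k][:,:2]
    print(nm,k.sum(),zt,cv2.minEnclosingCircle(q.astype(np.float32)),q.mean(0))
K,T=D['K'],D['T'];Dt=np.load('top0.npz')
print('tri',tri([ray(275,204,K,T),ray(274.6,223,Dt['K'],Dt['T'])]))
cv2.imwrite('pics/w1crop.png',cv2.resize(D['im'][110:260,170:400],None,fx=3.4,fy=3.4,interpolation=3))
print(delta([.5228,-.0371,.135],tooldown(-.132+np.pi)))
```

```text
target 855 0.1855393148273036 ((0.5220034122467041, -0.037792373448610306), 0.01345254760235548) [ 0.5214 -0.0377]
back 533 0.12117735379726374 ((0.5442394614219666, -0.08007694780826569), 0.013424849137663841) [ 0.5438 -0.08  ]
short 589 0.12075378380440227 ((0.501903235912323, -0.10256810486316681), 0.013554108329117298) [ 0.5015 -0.1021]
tri [ 0.5235 -0.0372  0.1752]
(array([-0.0002,  0.0004,  0.1554]), array([-0.01,  0.01, -0.1 ]))
```

View pics/w1crop.png

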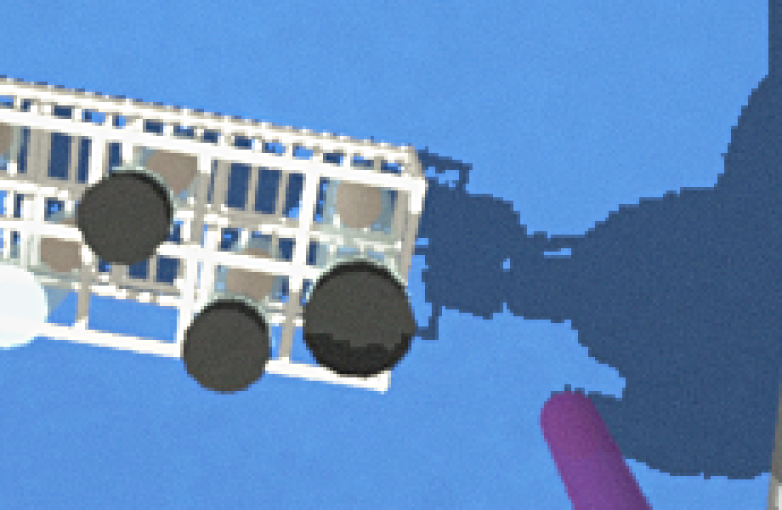

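```bash
python3 -m crank '{"delta_pos":[[0,0,0.03],[0,0,0.07],[0,0,0.11],[0,0,0.14],[0,0,0.155],[0,0,0.16],[0,0,0.16]],"rotation":[[0,0,0],[0,0,0],[0,0,0],[0,0,0],[0,0,0],[0,0,0],[0,0,0]]}' -1
python3 -m crank '{"delta_pos":[[0,0,0],[0,0,0],[0,0,0],[0,0,0],[0,0,0],[0,0,0]],"rotation":[[0,0,0],[0,0,0],[0,0,0],[0,0,0],[0,0,0],[0,0,0]]}' 1 40
python3 - <<'E'
from h import *
n='wrist';im,d=ctrl.read_camera(n);cv2.imwrite('pics/wrist2.png',im)
s=ctrl.sense();print(s['time'],s['width'],s['tcp_pos'],s['force'],s['ft_torque'])
E
```

```text
time: 5.0
tcp_pos: [0.5228, -0.0374, 0.1306]
ee_rot: [0.207, 3.135, -0.0]
force: [-0.3, -0.2, 0.1]
width: 0.999
time: 5.75
tcp_pos: [0.523, -0.0371, 0.1306]
ee_rot: [0.206, 3.134, -0.0]
force: [-1.1, -0.1, 5.6]
width: 0.27
5.8 0.2697918473648854 [ 0.52295004 -0.03710727  0.13056372] [ 0.20554859 -0.55928912  5.84574113] [0.08791126 0.12310665 0.04983398]
```

View pics/wrist2.png

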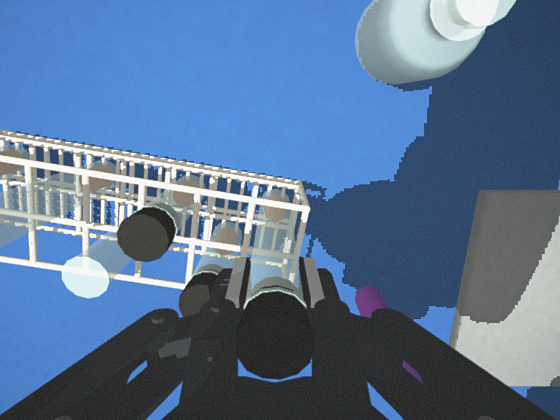

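```bash
python3 -m crank '{"delta_pos":[[0,0,-0.01],[0,0,-0.03],[0,0,-0.055],[0,0,-0.08],[0,0,-0.105],[0,0,-0.13],[0,0,-0.155],[0,0,-0.18],[0,0,-0.2],[0,0,-0.21],[0,0,-0.21],[0,0,-0.21]],"rotation":[[0,0,0],[0,0,0],[0,0,0],[0,0,0],[0,0,0],[0,0,0],[0,0,0],[0,0,0],[0,0,0],[0,0,0],[0,0,0],[0,0,0]]}'
python3 - <<'E'
from h import *
for n in('scene','top','wrist'):
    K,T=cam(n);im,d=ctrl.read_camera(n);cv2.imwrite(f'pics/{n}3.png',im);np.savez(n+'3.npz',im=im,d=d,K=K,T=T)
s=ctrl.sense();print(s['time'],s['width'],s['tcp_pos'],s['force'],s['ft_torque'],s['joint_positions'].round(3))
# targets
xh=np.array([.9435,-.1253,.3067]);xh/=np.linalg.norm(xh);yh=np.cross([0,0,1],xh);yh/=np.linalg.norm(yh);zh=np.cross(xh,yh)
view=np.array([.6451,.1947,.151]);print(xh,yh,zh)
Rt=np.stack([-xh,yh,-zh],1)
for up in(.0,.12):
    p=view+zh*(.1026+up);print(up,p,delta(p,Rt),delta(p,tooldown(-.132+np.pi)))
E
```

```text
time: 7.3
tcp_pos: [0.5226, -0.0371, 0.3396]
ee_rot: [-0.206, -3.134, -0.0]
force: [-0.4, 0.1, -0.8]
width: 0.272
7.45 0.2716072858052433 [ 0.52254334 -0.03704467  0.33974536] [-0.20375151  0.56254941 -0.60104462] [ 0.01461401 -0.00928129 -0.04757918] [-0.226  0.256  0.233  1.549  0.    -0.095]
[ 0.94352018 -0.12530268  0.30670656] [ 0.13164755  0.99129659 -0.        ] [-0.30403717  0.04037717  0.95180412]
0.0 [0.61390579 0.1988427  0.2486551 ] (array([-0.0599,  0.2458,  0.0911]), array([ 1.000e-02, -1.792e+01,  6.000e-02])) (array([-0.0599,  0.2458,  0.0911]), array([ 0.01, -0.06,  0.06]))
0.12 [0.57742133 0.20368796 0.3628716 ] (array([-0.0229,  0.2458, -0.0231]), array([ 1.000e-02, -1.792e+01,  6.000e-02])) (array([-0.0229,  0.2458, -0.0231]), array([ 0.01, -0.06,  0.06]))
```

View pics/scene3.png

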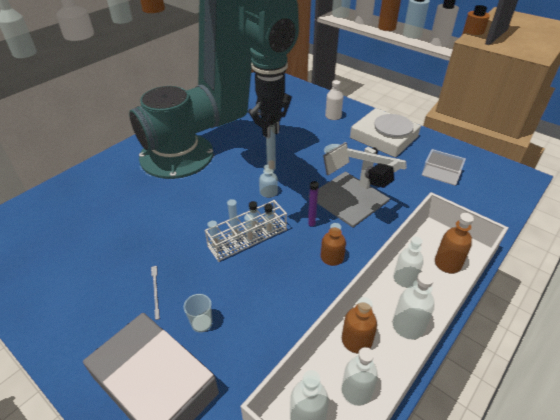

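View pics/wrist3.png

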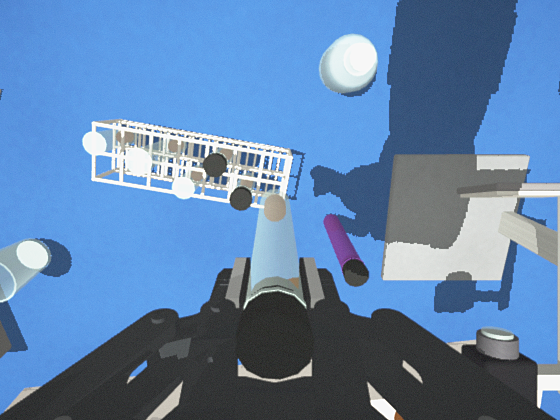

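Run:
```python
from h import *
np.set_printoptions(precision=4,suppress=True)
D=np.load('wrist3.npz');P=cloud(D['d'],D['K'],D['T']);K,T=D['K'],D['T']
for v in range(185,270,8):
    row=P[v,240:310];k=(row[:,2]>.15)
    u=np.nonzero(k)[0]+240
    print(v,(u.min(),u.max(),(u.min()+u.max())/2,np.nanmedian(row[k],0)) if len(u) else None)
S=np.load('scene3.npz');Q=cloud(S['d'],S['K'],S['T'])
for v in range(122,180,5):
    row=Q[v,255:285];k=(np.hypot(row[:,0]-.523,row[:,1]+.037)<.035);u=np.nonzero(k)[0]+255
    print(v,(u.min(),u.max(),np.nanmean(row[k],0)) if len(u) else None)
a=S['im'][100:185,240:300];cv2.imwrite('pics/s3c.png',cv2.resize(a,None,fx=7,fy=7,interpolation=3))
```

```text
185 None
193 (np.int64(264), np.int64(285), np.float64(274.5), array([ 0.5107, -0.0362,  0.2372]))
201 (np.int64(260), np.int64(289), np.float64(274.5), array([ 0.5114, -0.0362,  0.2568]))
209 (np.int64(259), np.int64(290), np.float64(274.5), array([ 0.5115, -0.0362,  0.2754]))
217 (np.int64(258), np.int64(291), np.float64(274.5), array([ 0.5112, -0.0359,  0.2921]))
225 (np.int64(257), np.int64(292), np.float64(274.5), array([ 0.5112, -0.0362,  0.3055]))
233 (np.int64(256), np.int64(294), np.float64(275.0), array([ 0.5114, -0.0359,  0.3175]))
241 (np.int64(254), np.int64(295), np.float64(274.5), array([ 0.5116, -0.0362,  0.3279]))
249 (np.int64(253), np.int64(296), np.float64(274.5), array([ 0.5114, -0.0365,  0.3384]))
257 (np.int64(240), np.int64(309), np.float64(274.5), array([ 0.5114, -0.0363,  0.3449]))
265 (np.int64(240), np.int64(309), np.float64(274.5), array([ 0.5115, -0.0365,  0.3528]))
122 (np.int64(264), np.int64(279), array([ 0.532 , -0.0422,  0.3854]))
127 (np.int64(263), np.int64(279), array([ 0.5313, -0.0437,  0.3705]))
132 (np.int64(263), np.int64(278), array([ 0.5297, -0.0445,  0.3546]))
137 (np.int64(266), np.int64(275), array([ 0.5299, -0.0452,  0.3392]))
142 (np.int64(267), np.int64(275), array([ 0.5281, -0.0416,  0.3202]))
147 (np.int64(267), np.int64(275), array([ 0.5283, -0.0423,  0.3041]))
152 (np.int64(267), np.int64(275), array([ 0.528 , -0.0425,  0.2872]))
157 (np.int64(267), np.int64(275), array([ 0.5263, -0.041 ,  0.2682]))
162 (np.int64(268), np.int64(275), array([ 0.5286, -0.0419,  0.2523]))
167 (np.int64(268), np.int64(275), array([ 0.5283, -0.0421,  0.2343]))
172 None
177 None
```

View pics/s3c.png

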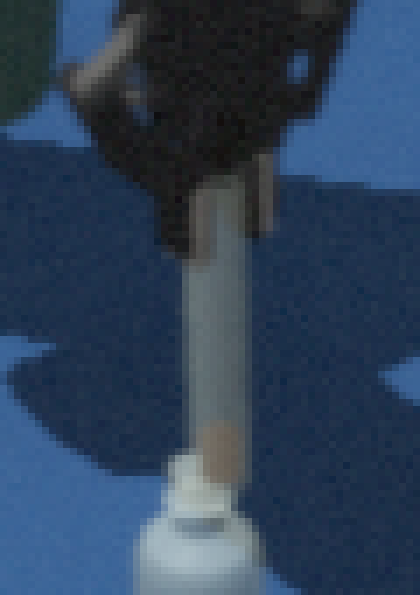

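```bash
python3 -m crank '{"delta_pos":[[0,0.01,-0.015],[0,0.03,-0.023],[-0.003,0.06,-0.023],[-0.006,0.09,-0.023],[-0.01,0.12,-0.023],[-0.013,0.15,-0.023],[-0.016,0.18,-0.023],[-0.019,0.21,-0.023],[-0.021,0.23,-0.023],[-0.023,0.242,-0.023],[-0.023,0.246,-0.023],[-0.023,0.246,-0.023],[-0.023,0.246,-0.023]],"rotation":[[0,-1,0],[0,-2.5,0],[0,-4.5,0],[0,-6.5,0],[0,-8.5,0],[0,-10.5,0],[0,-12.5,0],[0,-14.5,0],[0,-16.5,0],[0,-17.5,0],[0,-17.9,0],[0,-17.9,0],[0,-17.9,0]]}'
cat > look.py <<'E'
import sys;from panel import *
t=sys.argv[1]
for n in('scene','wrist','top'):
    K,T=cam(n);im,d=ctrl.read_camera(n);cv2.imwrite(f'pics/{n}{t}.png',im);np.savez(n+t+'.npz',im=im,d=d,K=K,T=T)
s=ctrl.sense();print(s['time'],s['width'],s['tcp_pos'],s['force'],s['ft_torque'],s['joint_positions'].round(3))
xh=np.array([.9435,-.1253,.3067]);xh/=np.linalg.norm(xh);yh=np.cross([0,0,1],xh);yh/=np.linalg.norm(yh);zh=np.cross(xh,yh)
view=np.array([.6451,.1947,.151]);Rt=np.stack([-xh,yh,-zh],1)
print(delta(view+zh*.1026,Rt))
a=np.load(f'scene{t}.npz')['im'][100:230,280:420];cv2.imwrite(f'pics/sc{t}.png',cv2.resize(a,None,fx=4.5,fy=4.5,interpolation=3))
a=np.load(f'top{t}.npz')['im'][100:240,120:290];cv2.imwrite(f'pics/tp{t}.png',cv2.resize(a,None,fx=4,fy=4,interpolation=3))
E
python3 look.py 4
```

```text
time: 9.07
tcp_pos: [0.5777, 0.2032, 0.3634]
ee_rot: [0.186, 2.824, -0.029]
force: [0.4, -0.1, -0.5]
width: 0.268
9.225 0.26841176846567655 [0.5778 0.2033 0.3633] [-0.3019 -0.3815 -1.6275] [0.0533 0.2872 0.0048] [ 0.26   0.206  0.176  1.251 -0.118  0.375]
(array([0.0006, 0.0003, 0.1203]), array([0.01, 0.03, 0.02]))
```

View pics/sc4.png

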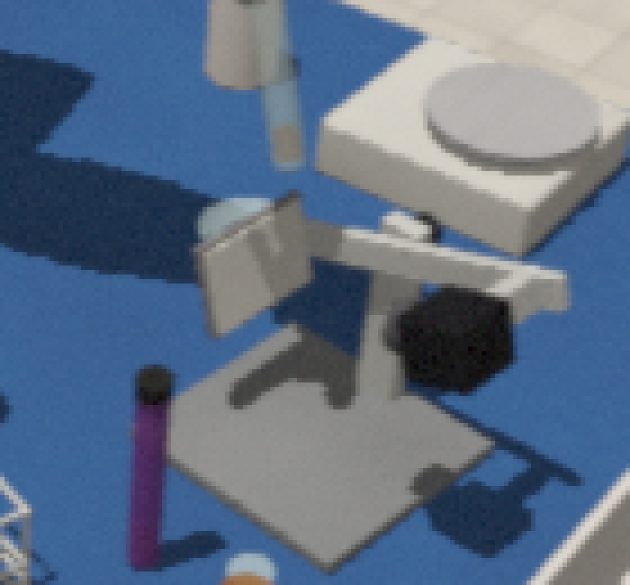

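View pics/wrist4.png

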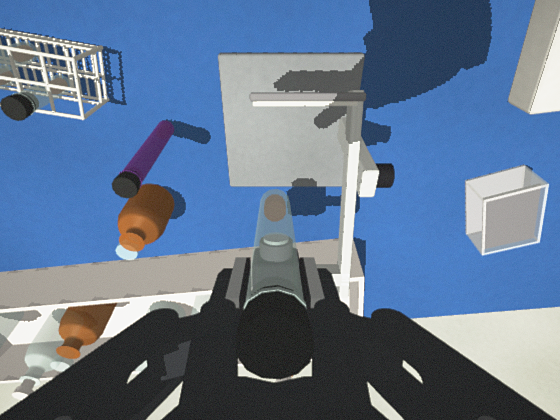

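```bash
python3 -m crank '{"delta_pos":[[0,0,0.01],[0,0,0.025],[0,0,0.04],[0,0,0.055],[0,0,0.07],[0,0,0.085],[0,0,0.1],[0,0,0.11],[0,0,0.117],[0,0,0.12],[0,0,0.12],[0,0,0.12]],"rotation":[[0,0,0],[0,0,0],[0,0,0],[0,0,0],[0,0,0],[0,0,0],[0,0,0],[0,0,0],[0,0,0],[0,0,0],[0,0,0],[0,0,0]]}'
python3 look.py 5
python3 - <<'E'
from panel import *
H=np.stack([[ 0.9435,-0.1253,0.3067],[.1316,.9913,0],[-.304,.0404,.9518]]);v=np.array([.6451,.1947,.151])
for n in('wrist','scene','top'):
    D=np.load(n+'5.npz');P=cloud(D['d'],D['K'],D['T']);Q=(P-v)@H.T
    for a in(-.015,0,.015,.03,.045,.06,.075):
        k=(abs(Q[...,0])<.03)&(abs(Q[...,1])<.03)&(abs(Q[...,2]-a)<.005);s=Q[k]
        if len(s)>3:print(n,a,len(s),'mean',s.mean(0),'y',s[:,1].min(),s[:,1].max(),'x',s[:,0].min(),s[:,0].max())
    s=Q[(abs(Q[...,0])<.03)&(abs(Q[...,1])<.03)&(abs(Q[...,2])<.05)];print('zmin',np.sort(s[:,2])[:4])
E
```

```text
time: 10.72
tcp_pos: [0.6144, 0.1991, 0.2495]
ee_rot: [0.185, 2.823, -0.029]
force: [-0.7, -0.7, -0.6]
width: 0.275
10.875 0.27137561736481575 [0.6143 0.199  0.2494] [0.4643 0.1272 0.3722] [ 0.0568  0.3225 -0.0077] [ 0.236  0.269 -0.045  0.964 -0.111  0.351]
(array([ 0.0006, -0.0002,  0.0006]), array([0.03, 0.06, 0.05]))
wrist -0.015 6 mean [-0.0086  0.0012 -0.011 ] y -0.008017925946635406 0.009633388297770698 x -0.010885474862635563 -0.00594475514160621
wrist 0 98 mean [-0.0094 -0.0004 -0.    ] y -0.011696583459758233 0.011673816840273077 x -0.011715928975609816 0.00010357500811796913
wrist 0.015 105 mean [-0.0091 -0.0004  0.0149] y -0.01197723928314495 0.011546590553693737 x -0.011629726214261072 -0.00040387721932918374
wrist 0.03 131 mean [-0.0091 -0.0004  0.0302] y -0.012002016091718911 0.011450032338508106 x -0.011822906742295455 -0.0007566233386985589
wrist 0.045 167 mean [-0.0093 -0.0005  0.0452] y -0.011858179018255479 0.01142425977701232 x -0.01180834554974428 -0.0006948353714107712
wrist 0.06 197 mean [-0.0092 -0.0007  0.0602] y -0.012046000111689222 0.011617823832268316 x 
[... 1342 characters left out ...]
.015 9 mean [ 0.0067 -0.0066  0.0146] y -0.012040794250506517 0.007236578840476188 x -0.0011752079638971372 0.011348507424581822
top 0.03 9 mean [ 0.0064 -0.0071  0.0292] y -0.01080035600224899 0.002371525537726648 x -0.004406302288907882 0.01198983504329912
top 0.045 10 mean [ 0.0068 -0.0078  0.0452] y -0.012028738571452115 0.0007094700543642271 x -0.0010373319301320546 0.012178989619550516
top 0.06 10 mean [ 0.0086 -0.0049  0.0591] y -0.01199524912312085 0.004460545104893769 x -0.00011151152067795423 0.012188730140024504
top 0.075 7 mean [ 0.0105 -0.0037  0.0742] y -0.009503302478111313 0.0025279465796382867 x 0.007658570850974302 0.012095305827674098
zmin [-0.0125 -0.0121 -0.0105 -0.009 ]
```

View pics/sc5.png

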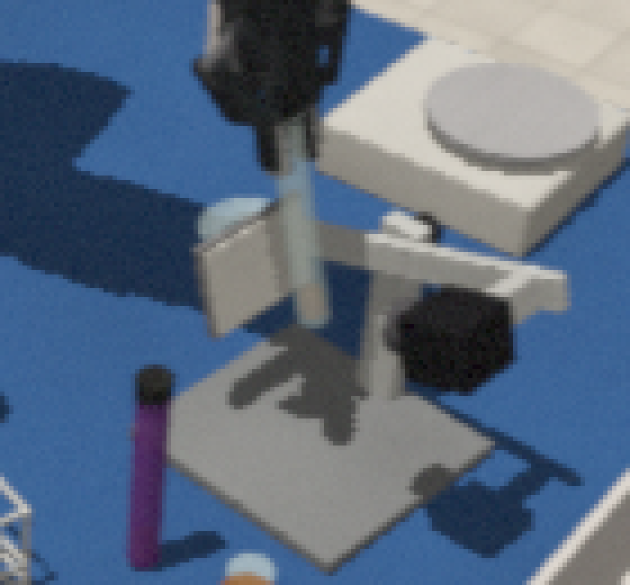

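View pics/wrist5.png

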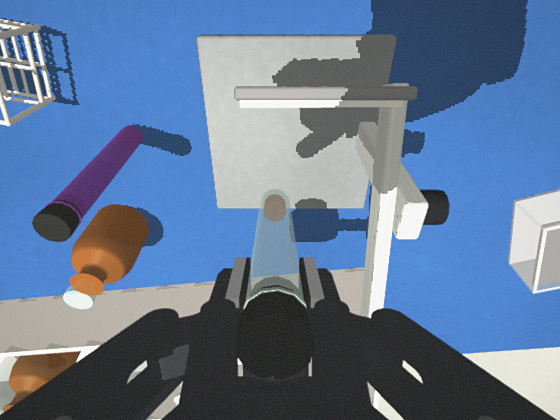

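View pics/tp5.png

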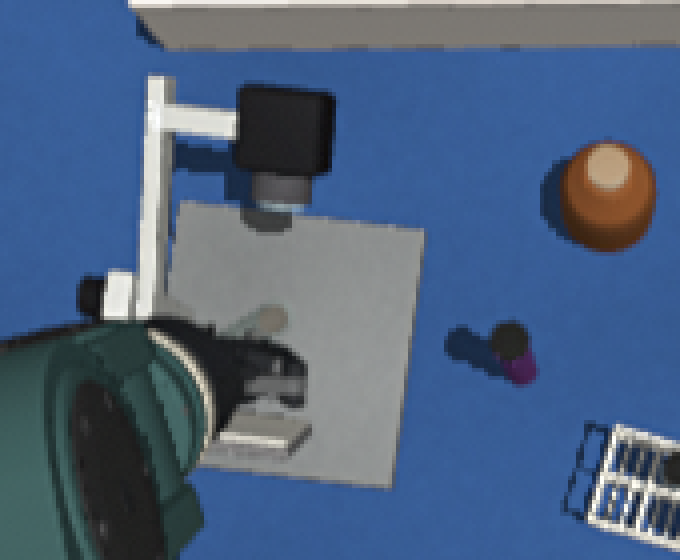

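Run:
```python
from h import *
a=np.load('top0.npz')['im'].astype(int);b=np.load('top5.npz')['im'].astype(int)
for nm,(r0,r1,c0,c1) in dict(head=(115,155,150,206),rack=(203,257,262,358)).items(): print(nm,np.abs(a-b)[r0:r1,c0:c1].mean())
s=ctrl.sense();print(s['time'],s['dq'].round(4),s['width'])
print(ctrl.close_job())
```

```text
head 0.649702380952381
rack 2.849537037037037
10.875 [-0.0012  0.0015 -0.0005  0.0002  0.0014 -0.0015] 0.27137561736481575
the job is handed in; nothing more can be done
None
```

I lifted the long stoppered tube (end cell of the front row) out of the rack. I then tilted it to the panel's slope, lowered it into the viewing stand from above, and handed the job in at about 10.9 s. The hand-in gave no verdict.

- **Tube position:** the wrist, scene and top cameras put the tube's axis within about 1–2 mm of the measured view point. In the top picture the pellet sits on the lens's line of sight, and the tool is within 0.1° of the panel's measured slope (0.31 rad).
- **Grip and contact:** the jaws are stopped on the glass at about 23 mm opening. The arm is at rest, and the force readings stayed under 1 N on each axis, so there was no sign of the tube touching the stand.
- **Camera head and rack:** top pictures from before and after show no change at the camera head. At the rack only the removed tube appears to differ, which I judged from a mean pixel difference and the pictures, not from a measured position for each tube.
- **Disagreements:**
  - I first took the view point as the panel's middle, but the depth points showed the lens 28 mm to its -y side, so I used the lens's axis.
  - The networks' estimate of the lens was about 1 cm from that. The side-bar distance of 77 mm and the wrist view (lens seen straight behind the tube) supported the depth points.

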